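# Feed a bearing ball to the track exit and seat it for testing

## Robot

A 6-joint arm with a two-finger parallel gripper is mounted at the origin on a cart in front of the work surface, level with it; the furniture and walls round the work are solid. World frame = base frame: x ahead of the robot, y to its left, z up, the work surface at z = 0. Lengths are in mm, angles in rad, forces in N, time in s.
With the tool pointing down it reaches from about 350 to 775 mm from the base axis. Payload 7.3 kg.
Tool frame: the origin (TCP) lies at the very end of the fingers, on their centre line; the grasp point (between the pads) lies 19 mm behind it; z points along the fingers, y is the line along which they close (so a half turn about z gives the same grasp; the last joint's range is limited). The gripper opens to 92 mm and grips with 3 to 60 N. Pads are 19 mm wide; open, the fingers measure 130 mm over their backs; the gripper's body (75 mm by 190 mm) begins 47 mm behind the grasp point.
Start: joints at [-1.341, 0.342, 1.524, -0, 1.275, -0.146], TCP at [192.707, -488.374, 226.741] pointing down, gripper open.
Joint ranges: [-2.53, 2.53], [-0.77, 2.02], [0.04, 2.7], [-1, 4.14], [0.28, 2.66], [-3.11, 3.11]. Speed limits (rad/s): [2.57, 2.57, 3.14, 3.14, 3.14, 3.14].

## Interface

Orientations are given as [roll, pitch, yaw] about the fixed x, y, z axes, in that order (R = Rz(yaw) Ry(pitch) Rx(roll)).
In Python, from plant import bot gives the robot as it stands.
- The arm moves only by the tool apply_moves, never from a script. Its argument "motion" is text: rows parted by semicolons, each of 4 numbers parted by spaces: the shift along the tool's x, y, z in m, then the turn about the tool's z in degrees. A call has 1 to 8 rows; each row shifts and turns the commanded pose from where the row before left it, along the tool's axes as they then stand; what a row does not reach is not made up. A row lasts 1/8 s, in which the tool goes at most 62.5 mm and 10.7 degrees, less where a joint would pass 70% of its speed; a pose out of reach is approached as far as the arm can. A call with a gripper value outside its range is refused whole. "fingers" is the opening, from -1 (shut) to 1 (fully open), set as the call begins (left out, the last holds). The fingers move at their own pace and stop on an object; the grip force is fixed at half the most. Time passes only in rows, so rows that do not move let the fingers close. It gives the time, the measured TCP pose, the force, the opening and the grip force at its end, in the units of the state.
- bot.get_obs(): the state, without advancing time (a new reading comes with each control period).
- bot.capture(name): name is "scene" or "side" or "wrist"; returns a dict with "img" (400x640x3 uint8, blue, green, red), "range_z" (400x640 float32, mm along the optical axis (not along the pixel's ray), 0 where there is no reading), "fx", "fy", "cx", "cy" (pixels), "world_from_camera" (4x4, takes a point from camera to world coordinates); the wrist camera has in their place "mount" (4x4, takes a point from camera to tool coordinates, whose origin is the TCP and whose axes are the flange's). Camera axes: x right, y down, z forward; pixel columns grow to the right and rows downward; lengths in mm; the calibration is good to about 2 mm. A picture is of the moment at which its call begins: read the wrist's pose just before it.
- bot.close_job(): hands the job in; it is judged then, once.
Trained networks look in a picture, given as the dict that the camera call returned (one of the last four; its "shot" number tells which), for a name from the list of things; names that differ only in an ending like _2 or _b are one class to them, and where a whole thing is asked for, a point or a joint stands for the part that bears it (a point fixed in the world has none). Each returns a list of dicts, best first, with "p" (0 to 1); they miss things now and then, are a little off and sometimes report something else, mostly with a low value. They report only what shows in the picture. A call takes as long as a camera call.
- bot.cut_out(picture, thing): "pixels" (400x640 bool, what is visible of it) and "point" ([column, row] in pixels, amid what is visible of it).
The state is a dict: "time": time; "joint_positions": joint angles; "dq": joint speeds; "tau": joint torques, N m; "tool_pos": TCP position; "tcp_rot": TCP orientation; "contact_force": force on the tool from outside, world axes, zero at the start; "moment": the same for the moment, N m; "grip_width": finger opening in mm; "finger_force": force on a finger pad.
Only numpy, scipy, OpenCV 4.12 (cv2) and the standard library are available. Lean on these libraries where they do the work, as an engineer would, in place of code of your own. Each camera call takes 0.05 s, during which the arm holds its last target. There are 200 camera calls.

## Task

Push the steel ball along the curved feed track until it drops into the locating hole at the track's open exit, lift it out there, and lower it onto the wider of the two steel ring seats in front of the track, leaving it resting in the ring's bore with the ring flat on the bench.

Things in the scene. Friction and masses are not known exactly. Their poses are not given: they have to be found in the camera images.
- ball: Steel bearing ball in the track, 44 mm across, about 0.35 kg. Origin at its centre (its axes turn as it rolls). It starts in the track's straight part, centre 30 mm above the bench, rolls on only a little when left, and is held down by the lips everywhere but at the exit. Polished: it slides or rolls easily when pushed at about its centre height or lower.
- track: Fixed aluminium track; origin under the centre of its 172x118x8 mm plate, z up. Ball line in its frame (mm): (80,27) straight to (25,27), then arc of radius 90 about (25,-63), 65 deg toward -y, to the exit (-57,-25). Walls 46 apart, to z 45; lips on top (z 42-45) leave a 40 slot for fingers to reach down behind the ball. End cheeks at the start: 36 opening. Walls end 28 before the exit.
- track_exit (a point): Exit centre, on the plate's top (8 mm over the bench), track axes. No walls or lips: open to both sides across the path, which arrives heading (-0.42,-0.91). A 22 mm hole in the plate catches the ball: it drops 3 mm, its centre then 19 mm above this point. Two pins, 6 mm thick, 26 high, 21 mm farther on and 16 mm to each side of the path's line, stop the ball.
- seat_wide: The wider of two loose plain steel rings on the bench before the track: 60 mm outside, 34 mm bore, 30 mm high, 0.45 kg. Origin: centre of its underside, z up. The seated ball has its centre 44 mm above the bench. The other ring (42 mm outside, 16 mm bore, 30 mm high) is not to be used.

How it is judged (in metres and radians):
On the way, in this order (a step that is already met when the one before it is completed fails the run):
1. the ball has been pushed along the track and lies in the locating hole at the exit (horizontal distance between ball and track_exit below 0.01 m and z of ball in the frame of track_exit below 0.0215 m), for 0.1 s.
2. the ball has been lifted clear out of the track at the exit (height (world z) of ball above 0.07 m and contact force between the fingers and ball above 0.5 N), for 0.1 s.
3. the ball, still held, has been lowered to the bore of the wider ring (not dropped on it) (horizontal distance between ball and seat_wide below 0.012 m and z of ball in the frame of seat_wide below 0.056 m and contact force between the fingers and ball above 0.5 N), for 0.02 s.
At the end, for the whole second after the job is handed in: The ball rests still and released in the bore of the wider ring seat, its centre within 10 mm of the ring's axis and 38 to 50 mm above the ring's underside, and the ring stands flat on the bench (tilt under 10 degrees) (horizontal distance between ball and seat_wide below 0.01 m and z of ball in the frame of seat_wide between 0.038 and 0.05 m and angle between seat_wide's own z axis and vertical below 0.17 rad and height (world z) of seat_wide below 0.008 m and linear speed of ball below 0.03 m/s); the robot touches nothing.
It also fails if it takes over 59 s, if anything falls off the work surface, if the arm or the gripper's body presses on something with over 40 N, if the wrist force passes 120 N, or if a joint passes its speed limit or range.

## Working session

There is one attempt and no reset: what is moved stays moved. The work goes in short steps, Python scripts to look and compute and a tool call to move; the robot and the scene stay as the last step left them, time stands still between calls to the robot, and variables do not carry over. Pictures are saved under pics/ and viewed, at most 10 in all, crops included, and the job is handed in when it is done.

Besides the shell and the picture viewer there is one more tool, called in YAML: its name, and indented under it one key for each argument. apply_moves: Moves the arm, as the interface text tells. Its arguments: {"type":"object","properties":{"motion":{"type":"string"},"fingers":{"type":"number"}},"required":["motion"]}

```bash
ls; mkdir -p pics; cat > h.py <<'E'
import numpy as np, cv2
from plant import bot
from scipy.spatial.transform import Rotation as R
def tool(o):
    T=np.eye(4);T[:3,:3]=R.from_euler('xyz',o['tcp_rot']).as_matrix();T[:3,3]=o['tool_pos'];return T
def cap(n):
    o=bot.get_obs();c=bot.capture(n)
    c['W']=c['world_from_camera'] if 'world_from_camera' in c else tool(o)@c['mount']
    return c
def cloud(c,m=None):
    z=c['range_z'];ok=z>0
    if m is not None: ok&=m
    v,u=np.nonzero(ok);zz=z[v,u]
    p=np.c_[(u-c['cx'])/c['fx']*zz,(v-c['cy'])/c['fy']*zz,zz]
    return p@c['W'][:3,:3].T+c['W'][:3,3]
E
python3 - <<'E'
from h import *
print(bot.get_obs())
ims=[]
for n in ['scene','side']:
    c=cap(n);ims.append(c['img']);cv2.imwrite(f'pics/{n}0.png',c['img'])
    for t in ['ball','track','seat_wide']:
        for d in bot.cut_out(c,t)[:3]:
            p=cloud(c,d['pixels']);print(n,t,round(d['p'],2),d['point'],d['pixels'].sum(),np.round(np.median(p,0)) if len(p) else 0,np.round(np.percentile(p,[2,98],axis=0)).tolist() if len(p) else 0)
E
```

```text
pics
{'time': 0.0, 'joint_positions': array([-1.34098454e+00,  3.42705859e-01,  1.52502984e+00, -6.53470924e-06,
        1.27541460e+00, -1.45996260e-01]), 'dq': array([ 0.0005562 ,  0.00114231, -0.00022558, -0.00073556, -0.00100069,
        0.00019186]), 'tau': array([-1.98570298e-03, -4.31247675e+01, -2.44218439e+01,  7.17400247e-02,
        5.59888990e-02, -8.35908418e-05]), 'tool_pos': array([ 192.61196526, -487.94049533,  226.04925035]), 'tcp_rot': array([-3.14005066e+00, -2.20422016e-04,  3.75809789e-01]), 'contact_force': array([ 0.50255696,  0.28772337, -0.09652326]), 'moment': array([-0.00833332, -0.03820787, -0.04891679]), 'finger_force': 0.0, 'grip_width': 91.73067364209636}
scene ball 0.9 [254.4, 200.8] 347 [580. 353.  43.] [[569.0, 326.0, 23.0], [603.0, 371.0, 51.0]]
scene track 0.82 [279.9, 220.3] 4163 [525. 349.   8.] [[459.0, 270.0, 2.0], [627.0, 391.0, 45.0]]
scene seat_wide 0.7 [341.1, 268.9] 1165 [368. 367.  25.] [[342.0, 337.0, 1.0], [395.0, 391.0, 30.0]]
scene seat_wide 0.31 [255.0, 201.2] 325 [580. 353.  43.] [[569.0, 335.0, 24.0], [602.0, 366.0, 51.0]]
side ball 0.45 [282.2, 199.2] 227 [584. 355.  47.] [[570.0, 334.0, 30.0], [608.0, 370.0, 54.0]]
side seat_wide 0.97 [371.2, 239.1] 681 [371. 370.  30.] [[344.0, 338.0, 2.0], [399.0, 392.0, 34.0]]
```

View pics/scene0.png

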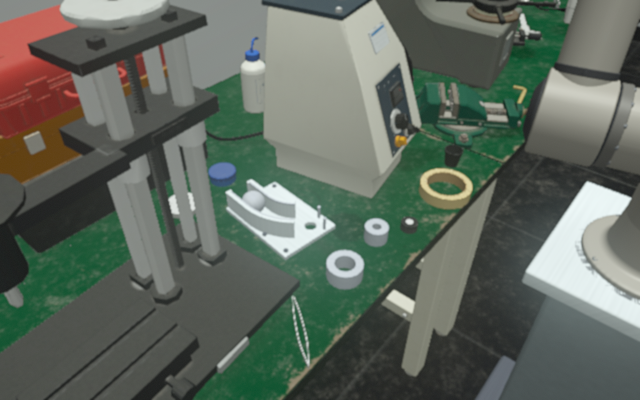

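View pics/side0.png

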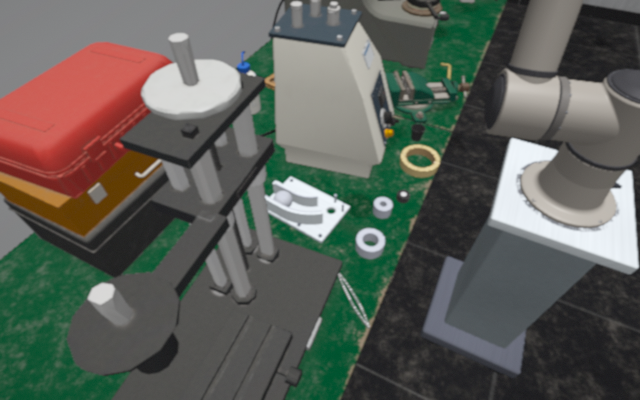

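The scene shows the ball at (254,201) in the track, the exit hole near (310,226), the wide ring at (345,268) and the narrow ring at (376,232). A press stands to the left and a tall machine on the far side. Next I'll build a top-down map of the obstacles and fit the track pose.

```bash
python3 - <<'E'
from h import *
cs=[cap(n) for n in ['scene','side']]
P=[cloud(c) for c in cs]
# height map, 5mm cells; x 200..900 down->up ; y -600..700
A=np.vstack(P);k=(A[:,0]>150)&(A[:,0]<900)&(A[:,1]>-600)&(A[:,1]<700)&(A[:,2]>-20)
A=A[k];H=np.zeros((150,260),np.float32)
np.maximum.at(H,(((A[:,0]-150)/5).astype(int),((A[:,1]+600)/5).astype(int)),A[:,2])
v=cv2.applyColorMap(np.clip(H*0.6,0,255).astype(np.uint8),cv2.COLORMAP_JET)[::-1,::-1]
cv2.imwrite('pics/top.png',cv2.resize(np.ascontiguousarray(v),(780,450),interpolation=0))
# coarse obstacle print 50 mm
for x in range(200,850,50):
    print(x,[int(H[(x-150)//5:(x-100)//5,(y+600)//5:(y+650)//5].max()) for y in range(600,-500,-50)])
# fine map of track: fit
d=bot.cut_out(cs[0],'track')[0]['pixels'];d=cv2.dilate(d.astype(np.uint8),np.ones((5,5)))>0
p=cloud(cs[0],d);np.save('trk.npy',p)
pl=p[(p[:,2]>4)&(p[:,2]<12)];r=cv2.minAreaRect(pl[:,:2].astype(np.float32));print(r,cv2.boxPoints(r).round())
# pixel zoom
cv2.imwrite('pics/z.png',cv2.resize(cs[0]['img'][160:300,210:410],(800,560),interpolation=2))
E
```

```text
200 [0, 0, 0, 0, 0, 0, 0, 0, 0, 0, 275, 339, 419, 403, 0, 0, 0, 0, 0, 0, 0, 0]
250 [0, 0, 0, 0, 0, 0, 0, 0, 0, 0, 0, 251, 255, 0, 0, 0, 0, 0, 0, 0, 0, 0]
300 [5, 5, 12, 12, 4, 33, 33, 5, 19, 19, 28, 28, 28, 5, 5, 4, 4, 62, 69, 4, 4, 5]
350 [37, 37, 36, 35, 20, 34, 35, 34, 33, 20, 28, 28, 28, 42, 38, 21, 61, 63, 68, 0, 10, 11]
400 [86, 38, 37, 37, 38, 33, 4, 32, 103, 169, 165, 159, 110, 41, 29, 84, 82, 74, 58, 5, 5, 11]
450 [313, 38, 38, 38, 36, 48, 47, 36, 239, 279, 294, 277, 239, 4, 4, 83, 83, 83, 63, 199, 204, 205]
500 [415, 446, 447, 446, 399, 49, 49, 13, 274, 348, 343, 343, 314, 218, 190, 81, 83, 82, 1, 5, 164, 207]
550 [416, 447, 498, 446, 34, 54, 54, 12, 341, 343, 380, 349, 342, 0, 0, 0, 66, 0, 0, 5, 167, 203]
600 [415, 446, 446, 311, 3, 51, 51, 14, 342, 384, 374, 370, 0, 0, 0, 0, 0, 0, 2, 167, 190, 195]
650 [3, 3, 3, 11, 12, 4, 22, 22, 347, 380, 343, 342, 0, 0, 0, 0, 0, 0, 0, 203, 203, 193]
700 [3, 3, 0, 9, 12, 13, 23, 22, 4, 43, 44, 0, 0, 0, 0, 0, 0, 0, 0, 204, 199, 0]
750 [313, 313, 306, 290, 255, 266, 64, 47, 14, 29, 5, 4, 1, 0, 0, 0, 0, 0, 0, 197, 0, 0]
800 [321, 322, 321, 322, 321, 321, 320, 1, 13, 2, 4, 115, 112, 4, 0, 0, 0, 0, 0, 190, 0, 0]
((545.1943969726562, 327.52130126953125), (120.85404205322266, 174.46421813964844), 82.26473999023438) [[451. 279.]
 [623. 256.]
 [640. 376.]
 [467. 399.]]
```

View pics/z.png

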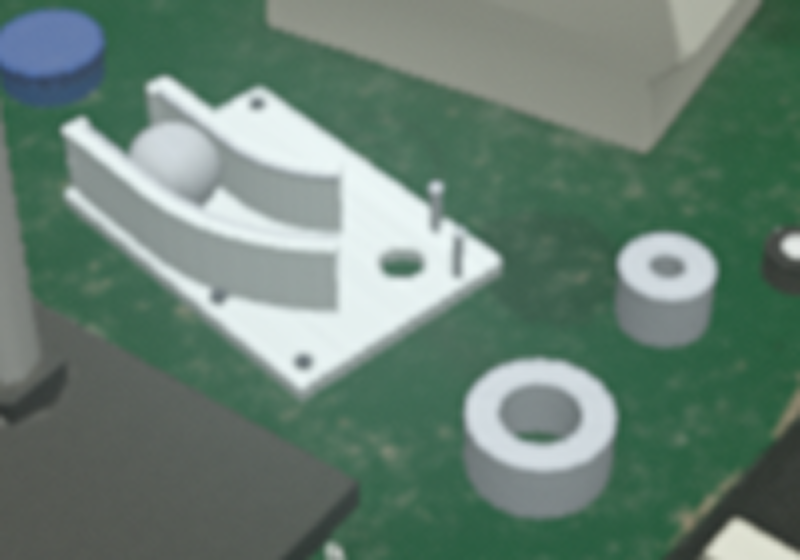

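View pics/top.png

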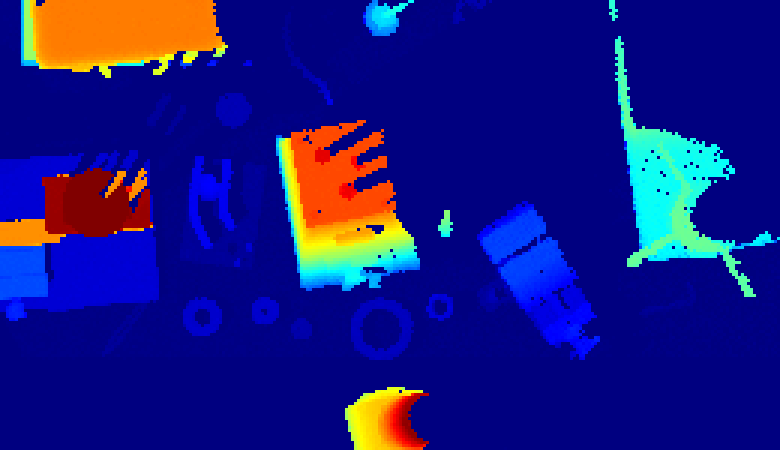

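The zoom shows the ball at about (175,165), the exit hole at (402,262) with pins at (436,205) and (458,257), the wide ring at (540,415) and the narrow ring at (667,267). The top map puts the track in a gap of about 225 mm between the press (y > 450) and the machine (y < 225). I'll plan the route to a viewing pose.

```bash
cat >> h.py <<'E'
def plan(wps,step=55,turn=9,start=None,dec=3):
    """world waypoints [x,y,z,yaw_deg]; returns rows (tool down) as calls of 8"""
    o=bot.get_obs();cur=np.r_[o['tool_pos'],np.degrees(o['tcp_rot'][2])] if start is None else np.array(start,float)
    rows=[]
    for w in wps:
        w=np.array(w,float)
        while 1:
            d=w-cur;dy=(d[3]+180)%360-180;n=max(np.linalg.norm(d[:3])/step,abs(dy)/turn)
            if np.linalg.norm(d[:3])<.6 and abs(dy)<.3: break
            k=max(1,int(np.ceil(n-1e-6)));a=np.radians(cur[3]);e=d[:3]/k
            B=np.array([[np.cos(a),np.sin(a),0],[np.sin(a),-np.cos(a),0],[0,0,-1]])
            r=np.round(B@e/1000,dec);t=round(-dy/k,1)
            rows.append((*r,t));cur[:3]+=B.T@r*1000;cur[3]-=t
            if k==1: break
    for i in range(0,len(rows),8): print('; '.join('%g %g %g %g'%tuple(q) for q in rows[i:i+8]))
    print('end',cur.round(1))
E
python3 - <<'E'
from h import *
plan([[205,-400,340,30],[360,-160,350,45],[400,0,350,60],[370,190,350,75],[440,310,350,82.4]])
p=np.load('trk.npy')
# edges of machine / press vs height near the track
A=np.vstack([cloud(cap(n)) for n in ['scene','side']])
for zl in [(5,60),(60,120),(120,200),(200,300),(300,420)]:
    q=A[(A[:,2]>zl[0])&(A[:,2]<zl[1])]
    out=[]
    for x in range(400,680,40):
        s=q[(q[:,0]>x)&(q[:,0]<x+40)];m=s[(s[:,1]<262)&(s[:,1]>100),1];r=s[(s[:,1]>400)&(s[:,1]<520),1]
        out.append((x,int(np.percentile(m,98)) if len(m)>5 else 0,int(np.percentile(r,2)) if len(r)>5 else 0))
    print(zl,out)
E
```

```text
0.015 -0.026 -0.038 -2.8; 0.016 -0.025 -0.038 -2.8; 0.017 -0.024 -0.037 -2.9; 0.042 -0.022 -0.002 -2.5; 0.043 -0.02 -0.002 -2.5; 0.044 -0.018 -0.002 -2.5; 0.045 -0.016 -0.001 -2.5; 0.046 -0.014 -0.002 -2.5
0.046 -0.012 -0.001 -2.5; 0.047 -0.028 -0 -5; 0.033 -0.016 -0 -3.3; 0.034 -0.014 -0 -3.3; 0.034 -0.012 -0 -3.4; 0.038 -0.03 -0 -3.7; 0.039 -0.028 -0 -3.8; 0.041 -0.025 -0 -3.7
0.043 -0.023 -0 -3.8; 0.045 0.012 -0 -2.5; 0.044 0.014 -0 -2.4; 0.043 0.016 -0 -2.5
end [439.6 310.1 349.7  82.4]
(5, 60) [(400, 259, 439), (440, 183, 442), (480, 189, 445), (520, 197, 448), (560, 203, 452), (600, 258, 452), (640, 215, 417)]
(60, 120) [(400, 196, 0), (440, 203, 0), (480, 211, 0), (520, 218, 478), (560, 225, 483), (600, 232, 0), (640, 237, 0)]
(120, 200) [(400, 194, 0), (440, 200, 0), (480, 208, 0), (520, 215, 479), (560, 223, 484), (600, 230, 0), (640, 235, 0)]
(200, 300) [(400, 0, 0), (440, 196, 0), (480, 203, 471), (520, 210, 455), (560, 217, 483), (600, 224, 0), (640, 229, 0)]
(300, 420) [(400, 0, 0), (440, 0, 0), (480, 182, 490), (520, 191, 453), (560, 198, 457), (600, 205, 460), (640, 211, 0)]
```

apply_moves:
  motion: "0.015 -0.026 -0.038 -2.8; 0.016 -0.025 -0.038 -2.8; 0.017 -0.024 -0.037 -2.9; 0.042 -0.022 -0.002 -2.5; 0.043 -0.02 -0.002 -2.5; 0.044 -0.018 -0.002 -2.5; 0.045 -0.016 -0.001 -2.5; 0.046 -0.014 -0.002 -2.5"
  fingers: -1

```text
time: 1.65
tool_pos: [334.8, -198.3, 348.9]
tcp_rot: [3.141, -0.0, 0.743]
contact_force: [-0.5, 0.1, 0.1]
grip_width: 16.7
finger_force: 0.0
```

apply_moves:
  motion: "0.046 -0.012 -0.001 -2.5; 0.047 -0.028 -0 -5; 0.033 -0.016 -0 -3.3; 0.034 -0.014 -0 -3.3; 0.034 -0.012 -0 -3.4; 0.038 -0.03 -0 -3.7; 0.039 -0.028 -0 -3.8; 0.041 -0.025 -0 -3.7"

```text
time: 2.65
tool_pos: [377.4, 143.6, 349.8]
tcp_rot: [3.141, -0.0, 1.245]
contact_force: [-0.2, -0.2, -0.6]
grip_width: -0.0
finger_force: 0.0
```

apply_moves:
  motion: "0.043 -0.023 -0 -3.8; 0.045 0.012 -0 -2.5; 0.044 0.014 -0 -2.4; 0.043 0.016 -0 -2.5; 0 0 0 0; 0 0 0 0"

```text
time: 3.4
tool_pos: [439.3, 309.8, 349.4]
tcp_rot: [-3.141, 0.001, 1.439]
contact_force: [0.0, 0.1, 0.4]
grip_width: 0.5
finger_force: 0.0
```

```bash
python3 - <<'E'
from h import *
c=cap('wrist');cv2.imwrite('pics/w1.png',c['img']);print(c['mount'].round(2).tolist(),c['fx'])
np.savez('w1.npz',img=c['img'],z=c['range_z'],W=c['W'],k=[c['fx'],c['fy'],c['cx'],c['cy']])
for t in ['ball','track','seat_wide']:
    for d in bot.cut_out(c,t)[:2]:
        p=cloud(c,d['pixels']);print(t,round(d['p'],2),d['point'],len(p),np.median(p,0).round(1),np.percentile(p,[2,98],axis=0).round().tolist())
        if t=='track' and d['p']>.5:
            for zl in [(4,12),(38,50)]:
                q=p[(p[:,2]>zl[0])&(p[:,2]<zl[1])];r=cv2.minAreaRect(q[:,:2].astype(np.float32));print(zl,r,cv2.boxPoints(r).round(1).tolist())
E
```

```text
[[-0.0, -0.95, -0.31, 83.23], [1.0, -0.0, -0.0, -1.2], [0.0, -0.31, 0.95, -157.44], [0.0, 0.0, 0.0, 1.0]] 316.5389640602679
ball 0.68 [423.0, 113.8] 751 [585.7 349.3  45. ] [[570.0, 329.0, 29.0], [608.0, 367.0, 51.0]]
track 0.7 [383.8, 128.4] 7814 [539.7 327.7   7.8] [[463.0, 267.0, 6.0], [629.0, 388.0, 45.0]]
(4, 12) ((545.5367431640625, 326.54547119140625), (117.91445922851562, 172.2561798095703), 82.2540054321289) [[452.20001220703125, 279.70001220703125], [622.9000244140625, 256.5], [638.7999877929688, 373.3999938964844], [468.1000061035156, 396.6000061035156]]
(38, 50) ((561.8214111328125, 345.9872131347656), (149.72938537597656, 68.83487701416016), 3.393056869506836) [[485.1000061035156, 375.8999938964844], [489.1000061035156, 307.20001220703125], [638.5999755859375, 316.1000061035156], [634.5, 384.79998779296875]]
seat_wide 0.78 [262.4, 130.0] 975 [370.7 360.8  29.3] [[345.0, 334.0, 5.0], [400.0, 388.0, 31.0]]
```

View pics/w1.png

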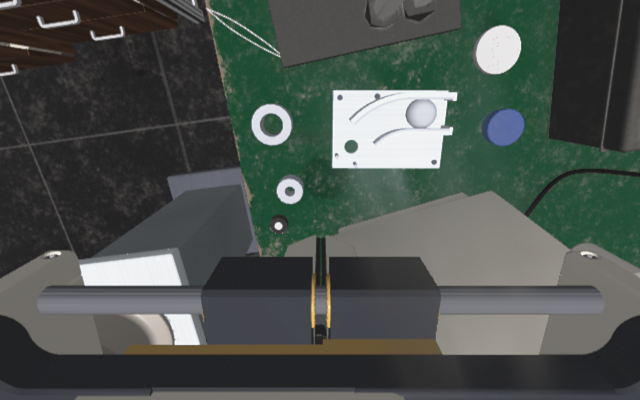

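The wrist view shows the ball at (423,114), the exit hole at (351,147), the wide ring at (272,124) and the narrow ring at (290,190). The plate fit agrees between the two cameras.

```bash
cat >> h.py <<'E'
TC=np.array([545.5,326.8]);TY=np.radians(-7.75)
def tw(p): c,s=np.cos(TY),np.sin(TY);return TC+np.array([[c,-s],[s,c]])@np.asarray(p,float)
def path(s):  # s from start
    if s<=55: return np.array([80-s,27.])
    a=(s-55)/90;return np.array([25-90*np.sin(a),-63+90*np.cos(a)])
def pusher(s,d=41.5): # TCP pose with ball at s
    from scipy.optimize import brentq
    b=path(s);g=path(brentq(lambda u:np.linalg.norm(path(u)-b)-d,s-60,s-30))
    B,G=tw(b),tw(g);return G[0],G[1],np.degrees(np.arctan2(*(B-G)[::-1]))%360-90
def sphere(p,r=22):
    from scipy.optimize import least_squares
    return least_squares(lambda c:np.linalg.norm(p-c,axis=1)-r,np.median(p,0)-[0,0,15],loss='soft_l1',f_scale=1).x
def circle(p):
    from scipy.optimize import least_squares
    (x,y),r=cv2.minEnclosingCircle(p[:,:2].astype(np.float32));return x,y,r
E
python3 - <<'E'
from h import *
for n in ['wrist','scene']:
    c=cap(n)
    d=bot.cut_out(c,'ball')[0];m=cv2.erode(d['pixels'].astype(np.uint8),np.ones((3,3)))>0;p=cloud(c,m);print(n,'ball',sphere(p).round(1))
    d=bot.cut_out(c,'seat_wide')[0];p=cloud(c,d['pixels']);q=p[p[:,2]>26];print('ring',circle(q),np.median(q[:,2]))
print('exit',tw([-57,-25]))
for s in [40,157]: print(pusher(s))
plan([[560,325,250,82.2],[634,342,200,82.2],[634,342,60,82.2]])
E
```

```text
wrist ball [590.5 348.1  29.2]
ring (370.9311828613281, 360.9118957519531, 29.7939395904541) 29.5225438240916
scene ball [590.8 348.4  28.4]Traceback (most recent call last):
  File "<stdin>", line 5, in <module>
IndexError: list index out of range
```

```bash
python3 - <<'E'
from h import *
print('exit',tw([-57,-25]))
plan([[560,325,250,82.2],[637,342,180,82.2],[637,342,60,82.2]])
E
```

```text
exit [485.64937059 309.71485559]
0.01 0.039 0.033 0.1; 0.011 0.039 0.033 0.1; 0.01 0.039 0.034 0; 0.014 0.037 0.035 0; 0.013 0.037 0.035 0; 0 0 0.04 0; 0 0 0.04 0; 0 0 0.04 0
end [636.6 341.7  59.9  82.2]
```

apply_moves:
  motion: "0.01 0.039 0.033 0.1; 0.011 0.039 0.033 0.1; 0.01 0.039 0.034 0; 0.014 0.037 0.035 0; 0.013 0.037 0.035 0; 0 0 0.04 0; 0 0 0.04 0; 0 0 0.04 0"

```text
time: 4.9
tool_pos: [636.6, 341.8, 58.1]
tcp_rot: [-3.141, 0.0, 1.435]
contact_force: [0.6, -0.1, -0.7]
grip_width: 0.7
finger_force: 0.0
```

apply_moves:
  motion: "0 0 0 0; 0 0 0 0"

```text
time: 5.15
tool_pos: [637.6, 342.3, 61.5]
tcp_rot: [3.139, -0.001, 1.435]
contact_force: [0.1, 0.2, 0.6]
grip_width: -0.0
finger_force: 0.0
```

```bash
python3 - <<'E'
from h import *
c=cap('wrist');cv2.imwrite('pics/w2.png',c['img'])
s=cap('scene')
for q in (c,s):
    for d in bot.cut_out(q,'ball')[:1]:
        m=cv2.erode(d['pixels'].astype(np.uint8),np.ones((3,3)))>0;print(d['p'],sphere(cloud(q,m)).round(1))
print(bot.get_obs()['tool_pos'])
E
```

```text
0.91 [590.3 348.3  29.2]
0.55 [590.8 348.5  28.2]
[637.60920702 342.39579973  61.94049841]
```

View pics/w2.png

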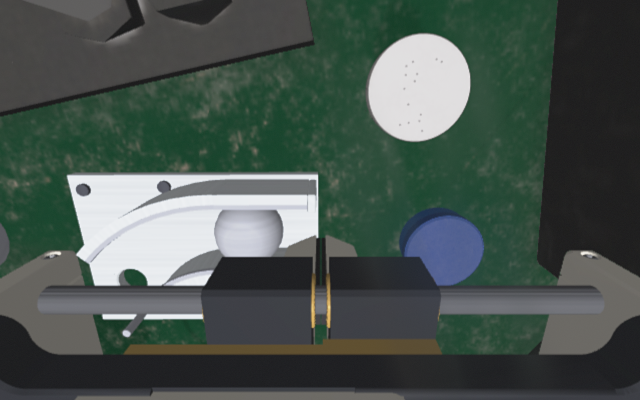

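The view shows the ball at (248,230) in the straight part, and the closed fingers (321,250) just behind the start cheeks and in line with the slot. I'll lower them and advance slowly.

apply_moves:
  motion: "0 0 0.024 0; 0 0 0.023 0; 0 -0.004 0 0; 0 -0.004 0 0; 0 -0.004 0 0; 0 -0.004 0 0; 0 0 0 0"

```text
time: 6.22
tool_pos: [620.6, 344.3, 13.2]
tcp_rot: [3.141, -0.0, 1.436]
contact_force: [0.2, -0.2, 0.1]
grip_width: 0.3
finger_force: 0.0
```

```bash
cat > chk.py <<'E'
from h import *
o=bot.get_obs();print(o['tool_pos'].round(1),np.degrees(o['tcp_rot']).round(1))
for n in ['wrist','scene','side']:
    q=cap(n)
    for d in bot.cut_out(q,'ball')[:1]:
        m=cv2.erode(d['pixels'].astype(np.uint8),np.ones((3,3)))>0;p=cloud(q,m)
        if len(p)<20: continue
        b=sphere(p);c,s=np.cos(TY),np.sin(TY);t=np.array([[c,s],[-s,c]])@(b[:2]-TC)
        print(n,round(d['p'],2),b.round(1),'track',t.round(1),'dist',np.linalg.norm(b[:2]-o['tool_pos'][:2]).round(1))
E
python3 chk.py
```

```text
[620.6 344.3  13.2] [180.   -0.   82.2]
wrist 0.88 [577.7 350.   29.4] track [28.7 27.3] dist 43.3
scene 0.71 [577.4 351.1  28.2] track [28.3 28.4] dist 43.7
```

```bash
python3 - <<'E'
from h import *
w=[]
for s in np.arange(55,154,5): x,y,a=pusher(s); w.append([x,y,14,a])
plan(w)
E
```

```text
-0 -0.006 -0.001 -0; -0 -0.005 -0 -0.2; -0 -0.005 -0 -0.6; -0 -0.005 -0 -0.9; -0 -0.005 -0 -1.4; 0 -0.005 -0 -1.7; 0.001 -0.005 -0 -2.1; 0 -0.004 -0 -2.4
0.001 -0.005 -0 -2.9; 0.001 -0.005 -0 -3.1; 0.001 -0.005 -0 -3.2; 0.001 -0.005 -0 -3.2; 0.001 -0.005 -0 -3.2; 0.001 -0.005 -0 -3.2; 0.001 -0.005 -0 -3.2; 0.001 -0.005 -0 -3.1
0.001 -0.004 -0 -3.2; 0.001 -0.005 -0 -3.2; 0.001 -0.005 -0 -3.2; 0.001 -0.005 -0 -3.2
end [522.5 341.7  13.6 129.4]
```

apply_moves:
  motion: "0 -0.006 -0.001 0; 0 -0.005 0 -0.2; 0 -0.005 0 -0.6; 0 -0.005 0 -0.9; 0 -0.005 0 -1.4; 0 -0.005 0 -1.7; 0.001 -0.005 0 -2.1; 0 -0.004 0 -2.4"

```text
time: 7.52
tool_pos: [580.7, 349.3, 13.7]
tcp_rot: [-3.142, 0.0, 1.6]
contact_force: [-0.2, 0.3, -0.4]
grip_width: 0.5
finger_force: 0.1
```

```bash
python3 chk.py
```

```text
[580.7 349.3  13.7] [-180.     0.    91.7]
wrist 0.67 [540.2 349.5  29.3] track [-8.3 21.7] dist 40.5
scene 0.76 [537.8 349.4  28. ] track [-10.7  21.4] dist 42.9
```

apply_moves:
  motion: "0.001 -0.005 0 -2.9; 0.001 -0.005 0 -3.1; 0.001 -0.005 0 -3.2; 0.001 -0.005 0 -3.2; 0.001 -0.005 0 -3.2; 0.001 -0.005 0 -3.2; 0.001 -0.005 0 -3.2; 0.001 -0.005 0 -3.1"

```text
time: 8.82
tool_pos: [540.8, 348.3, 13.7]
tcp_rot: [3.141, 0.0, 2.037]
contact_force: [0.0, 0.6, 0.3]
grip_width: 0.7
finger_force: 0.1
```

```bash
python3 chk.py; python3 - <<'E'
from h import *
w=[]
for s in [142,146,149,152,155]: x,y,a=pusher(s); w.append([x,y,14,a])
plan(w)
E
```

```text
[540.8 348.3  13.7] [180.    0.  116.7]
wrist 0.95 [504.2 331.4  29.2] track [-41.6  -1. ] dist 40.3
scene 0.63 [501.6 330.   28.4] track [-44.   -2.8] dist 43.3
side 0.79 [501.5 329.5  31.6] track [-44.   -3.3] dist 43.6
0.002 -0.012 -0 -7.7; 0.001 -0.004 -0 -2.6; 0 -0.003 -0 -1.9; 0.001 -0.002 -0 -1.9; 0.001 -0.003 -0 -1.9
end [517.9 339.9  13.7 132.6]
```

apply_moves:
  motion: "0.001 -0.004 0 -2.6; 0.001 -0.004 0 -2.6; 0 -0.004 0 -2.5; 0.001 -0.004 0 -2.6; 0 -0.003 0 -1.9; 0.001 -0.002 0 -1.9; 0.001 -0.003 0 -1.9; 0 0 0 0"

```text
time: 10.12
tool_pos: [517.7, 339.3, 13.7]
tcp_rot: [-3.141, 0.0, 2.315]
contact_force: [1.0, -0.0, 0.5]
grip_width: 0.2
finger_force: 0.0
```

```bash
python3 chk.py
```

```text
[517.7 339.3  13.7] [-180.     0.   132.6]
wrist 0.86 [486.5 309.9  26.2] track [-56.1 -24.7] dist 42.8
scene 0.83 [486.6 310.   25.2] track [-56.1 -24.6] dist 42.7
side 0.46 [487.8 310.7  28.6] track [-55.  -23.7] dist 41.3
```

The ball is in the locating hole: its z dropped 3 mm and it sits within 2 mm of the exit. Next I lift the fingers, turn the gripper and grasp the ball across the path.

```bash
python3 - <<'E'
from h import *
plan([[518,339,60,132.6],[486.4,310,110,68]])
print('next');plan([[486.4,310,12,68]],step=30,start=[486.4,310,110,68])
E
```

```text
-0 -0 -0.046 0; -0 -0.005 -0.006 8.1; -0.001 -0.005 -0.006 8.1; -0.002 -0.005 -0.006 8.1; -0.002 -0.005 -0.006 8.1; -0.003 -0.005 -0.007 8.1; -0.004 -0.004 -0.006 8; -0.004 -0.004 -0.007 8.1
-0.004 -0.003 -0.006 8
end [486.5 310.2 109.7  68. ]
next
0 0 0.024 -0; 0 0 0.025 -0; 0 0 0.024 -0; 0 0 0.025 -0
end [486.4 310.   12.   68. ]
```

apply_moves:
  motion: "0 0 -0.046 0; 0 -0.005 -0.006 8.1; -0.001 -0.005 -0.006 8.1; -0.002 -0.005 -0.006 8.1; -0.002 -0.005 -0.006 8.1; -0.003 -0.005 -0.007 8.1; -0.004 -0.004 -0.006 8; -0.004 -0.004 -0.007 8.1"

```text
time: 11.42
tool_pos: [490.2, 313.1, 103.9]
tcp_rot: [3.142, 0.0, 1.322]
contact_force: [0.4, 0.7, 0.7]
grip_width: 0.4
finger_force: 0.0
```

apply_moves:
  motion: "-0.004 -0.003 -0.006 8; 0 0 0 0; 0 0 0 0; 0 0 0 0; 0 0 0 0"
  fingers: 0.52

```text
time: 12.05
tool_pos: [486.4, 310.1, 109.4]
tcp_rot: [-3.141, 0.0, 1.188]
contact_force: [-0.8, 0.5, -0.5]
grip_width: 46.0
finger_force: 0.0
```

```bash
python3 chk.py; python3 - <<'E'
from h import *
c=cap('wrist');cv2.imwrite('pics/w3.png',c['img'])
for n in ['wrist','side','scene']:
    c=cap(n)
    for d in bot.cut_out(c,'seat_wide')[:2]:
        p=cloud(c,d['pixels']);q=p[p[:,2]>25]
        print(n,d['p'],d['point'],circle(q) if len(q)>20 else 0,np.median(q[:,2]))
E
```

```text
[486.4 310.1 109.4] [-180.     0.    68.1]
wrist 0.85 [486.1 309.9  26.1] track [-56.6 -24.7] dist 0.4
scene 0.85 [486.5 309.9  25.2] track [-56.2 -24.7] dist 0.2
side 0.79 [487.5 310.7  28.2] track [-55.3 -23.8] dist 1.2
wrist 0.62 [160.6, 200.6] (371.2790832519531, 360.8126525878906, 30.048526763916016) 29.398271035961173
side 0.76 [371.2, 237.7] (371.550537109375, 363.8321533203125, 29.330677032470703) 31.34679915604147
scene 0.77 [343.5, 267.4] (371.3204345703125, 362.36724853515625, 30.771574020385742) 28.417343690770622
```

View pics/w3.png

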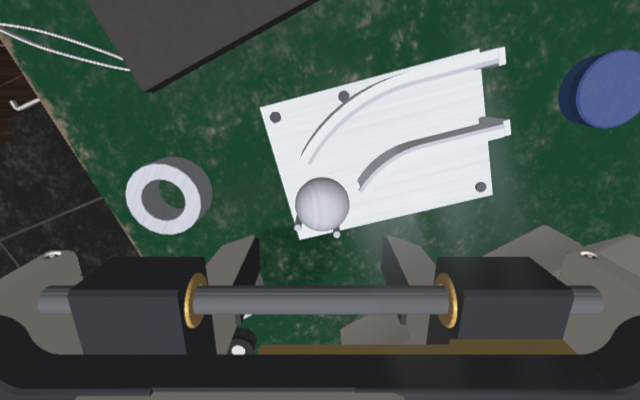

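The ball at (322,203) sits in the hole between the pins, with the fingers symmetric on either side. The fingers were still opening, so I'll wait and then descend.

apply_moves:
  motion: "0 0 0 0; 0 0 0 0; 0 0 0 0; 0 0 0.02 0"

```text
time: 13.2
tool_pos: [487.5, 310.7, 90.9]
tcp_rot: [3.139, -0.003, 1.187]
contact_force: [0.8, 0.6, -0.6]
grip_width: 69.7
finger_force: 0.0
```

apply_moves:
  motion: "0 0 0.02 0; 0 0 0.02 0; 0 0 0.019 0; 0 0 0.018 0; 0 0 0 0; 0 0 0 0"

```text
time: 13.95
tool_pos: [486.8, 310.3, 13.2]
tcp_rot: [3.141, -0.001, 1.187]
contact_force: [0.3, -0.4, 1.0]
grip_width: 69.8
finger_force: 0.0
```

```bash
python3 chk.py
```

```text
[486.8 310.3  13.2] [180.  -0.  68.]
wrist 0.97 [486.1 309.8  26.1] track [-56.6 -24.8] dist 0.8
scene 0.43 [485.7 309.4  26.7] track [-56.9 -25.3] dist 1.4
side 0.44 [486.9 310.4  28.7] track [-55.8 -24.1] dist 0.2
```

apply_moves:
  motion: "0 0 0 0; 0 0 0 0; 0 0 0 0; 0 0 0 0; 0 0 0 0; 0 0 0 0"
  fingers: -1

```text
time: 15.0
tool_pos: [486.8, 310.1, 12.8]
tcp_rot: [3.141, -0.0, 1.187]
contact_force: [2.0, -0.7, -0.2]
grip_width: 42.7
finger_force: 30.0
```

apply_moves:
  motion: "0 0 -0.01 0; 0 0 -0.015 0; 0 0 -0.02 0; 0 0 -0.03 0; 0 0 -0.022 0; 0 0 0 0; 0 0 0 0"

```text
time: 15.88
tool_pos: [485.6, 309.9, 109.1]
tcp_rot: [-3.141, 0.001, 1.187]
contact_force: [-0.4, -0.6, -3.5]
grip_width: 42.4
finger_force: 30.0
```

```bash
python3 chk.py; python3 - <<'E'
from h import *
c=cap('wrist')
for d in bot.cut_out(c,'seat_wide')[:2]:
    p=cloud(c,d['pixels']);q=p[p[:,2]>25];print(d['p'],circle(q),np.median(q[:,2]))
E
```

```text
[485.6 309.9 109.1] [-1.799e+02  1.000e-01  6.800e+01]
wrist 0.9 [484.4 309.9 122.6] track [-58.3 -25. ] dist 1.3
scene 0.76 [484.9 309.9 121.6] track [-57.8 -24.9] dist 0.8
side 0.75 [485.9 310.5 125.2] track [-56.8 -24.1] dist 0.7
0.71 (371.1904602050781, 361.1168518066406, 30.26279067993164) 29.40884974429305
```

The ball is held. Moving over the wide ring.

```bash
python3 - <<'E'
from h import *
plan([[372,361.8,100,68]],step=30)
E
```

```text
0.001 -0.025 0.002 0; 0.001 -0.025 0.002 0; 0.001 -0.025 0.002 0; 0.001 -0.025 0.002 0; 0.001 -0.025 0.001 0
end [372.2 361.5 100.2  68. ]
```

apply_moves:
  motion: "0.001 -0.025 0.002 0; 0.001 -0.025 0.002 0; 0.001 -0.025 0.002 0; 0.001 -0.025 0.002 0; 0.001 -0.025 0.001 0; 0 0 0.015 0; 0 0 0 0; 0 0 0 0"

```text
time: 17.27
tool_pos: [373.1, 361.3, 85.6]
tcp_rot: [3.141, 0.0, 1.187]
contact_force: [0.6, 0.4, -4.0]
grip_width: 42.6
finger_force: 30.0
```

```bash
cat > ring.py <<'E'
from h import *
from scipy.optimize import least_squares
o=bot.get_obs();print(o['tool_pos'].round(1))
for n in ['wrist','scene','side']:
    c=cap(n)
    for t in ['ball','seat_wide']:
        for d in bot.cut_out(c,t)[:1]:
            m=d['pixels']
            if t=='ball':
                p=cloud(c,cv2.erode(m.astype(np.uint8),np.ones((3,3)))>0);print(n,t,round(d['p'],2),sphere(p).round(1));continue
            p=cloud(c,m);zt=np.percentile(p[:,2],97);q=p[p[:,2]>zt-2.5]
            # outer side faces: points below the top, outside bore
            s=p[(p[:,2]<zt-4)]
            print(n,t,round(d['p'],2),'top',zt.round(1),np.round(circle(q),1),end=' ')
            s=s[np.hypot(*(s[:,:2]-circle(q)[:2]).T)>24]
            if len(s)>40:
                f=least_squares(lambda a:np.hypot(s[:,0]-a[0],s[:,1]-a[1])-30,circle(q)[:2],loss='soft_l1',f_scale=1).x;print('side fit',f.round(1),len(s),end='')
            print()
E
python3 ring.py; python3 -c "
from h import *
c=cap('scene');cv2.imwrite('pics/s4.png',cv2.resize(c['img'][150:300,260:420],(640,600),interpolation=2))"
```

```text
[373.1 361.3  85.6]
wrist ball 0.93 [371.8 361.3  99.1]
wrist seat_wide 0.73 top 30.6 [371.  361.2  29.8] side fit [370.7 360.5] 524
scene ball 0.76 [372.  361.4  99.7]
scene seat_wide 0.88 top 30.1 [370.5 361.7  30.4] side fit [371.5 360.7] 396
side ball 0.64 [372.4 362.3 101.8]
side seat_wide 0.56 top 33.6 [372.4 363.2  29.7] side fit [372.2 361.3] 206
```

View pics/s4.png

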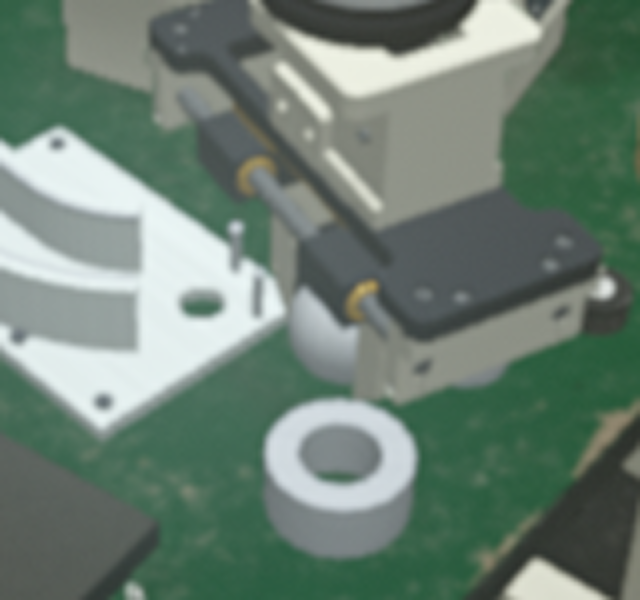

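The picture shows the ball held at (320,340), right over the ring's bore at (340,450). The offset is under 1 mm, so I lower it.

apply_moves:
  motion: "0 -0.001 0.015 0; 0 0 0.015 0; 0 0 0.012 0; 0 0 0 0; 0 0 0 0"

```text
time: 18.4
tool_pos: [371.6, 362.0, 43.7]
tcp_rot: [3.141, -0.0, 1.187]
contact_force: [0.1, 0.1, -3.2]
grip_width: 42.8
finger_force: 30.0
```

```bash
python3 ring.py
```

```text
[371.6 362.   43.7]
wrist ball 0.95 [370.3 362.1  57.2]
wrist seat_wide 0.83 top 30.5 [373.4 366.3  28.9] side fit [370.8 360.6] 537
scene ball 0.67 [370.5 362.1  58. ]
scene seat_wide 0.77 top 30.1 [370.6 363.4  29.2] side fit [371.4 360.7] 398
side ball 0.58 [371.5 362.7  60.4]
side seat_wide 0.79 top 34.2 [372.  366.8  27.9] side fit [372.3 361.5] 157
```

apply_moves:
  motion: "-0.001 0.001 0.004 0; 0 0 0.003 0; 0 0 0.002 0; 0 0 0.001 0; 0 0 0 0; 0 0 0 0"

```text
time: 19.6
tool_pos: [372.0, 360.6, 33.7]
tcp_rot: [3.141, -0.0, 1.187]
contact_force: [-0.0, -0.1, -3.0]
grip_width: 42.6
finger_force: 30.0
```

```bash
python3 ring.py
```

```text
[372.  360.6  33.7]
wrist ball 0.82 [370.7 360.7  47.2]
wrist seat_wide 0.85 top 30.5 [374.7 369.8  27.5] side fit [370.7 360.4] 131
scene ball 0.45 [370.6 360.5  47.7]
scene seat_wide 0.7 top 30.1 [372.9 368.7  28.2] side fit [371.7 361.3] 199
side ball 0.63 [371.9 361.9  49.6]
side seat_wide 0.56 top 33.7 [373.4 370.3  27.9] side fit [372.5 361.8] 68
```

apply_moves:
  motion: "0 0 0.001 0; 0 0 0.001 0; 0 0 0 0; 0 0 0 0"

```text
time: 20.55
tool_pos: [372.0, 360.6, 31.6]
tcp_rot: [3.142, 0.0, 1.187]
contact_force: [-0.1, -0.8, -2.5]
grip_width: 42.5
finger_force: 30.0
```

apply_moves:
  motion: "0 0 0.0005 0; 0 0 0 0; 0 0 0 0; 0 0 0 0; 0 0 0 0; 0 0 0 0"
  fingers: 0.52

```text
time: 21.3
tool_pos: [372.0, 360.6, 31.2]
tcp_rot: [3.142, 0.0, 1.187]
contact_force: [-0.6, -0.2, 0.7]
grip_width: 69.8
finger_force: 0.0
```

apply_moves:
  motion: "0 0 -0.01 0; 0 0 -0.03 0; 0 0 -0.04 0; 0 0 -0.04 0; 0 0 0 0; 0 0 0 0"

```text
time: 22.05
tool_pos: [371.6, 360.3, 151.0]
tcp_rot: [-3.141, 0.0, 1.187]
contact_force: [-0.0, 0.2, -1.5]
grip_width: 69.8
finger_force: 0.0
```

```bash
python3 ring.py; python3 -c "
from h import *
c=cap('wrist');cv2.imwrite('pics/w5.png',c['img'])"
```

```text
[371.6 360.3 151. ]
wrist ball 0.73 [370.8 360.8  42.6]
wrist seat_wide 0.75 top 30.7 [370.9 361.1  29.7] side fit [370.7 360.5] 203
scene ball 0.68 [371.4 361.1  41.8]
scene seat_wide 0.93 top 30.0 [370.5 362.2  30. ] side fit [371.5 360.7] 428
side ball 0.86 [372.2 361.8  44.7]
side seat_wide 0.77 top 33.6 [371.4 364.3  29. ] side fit [372.3 361.4] 196
```

View pics/w5.png

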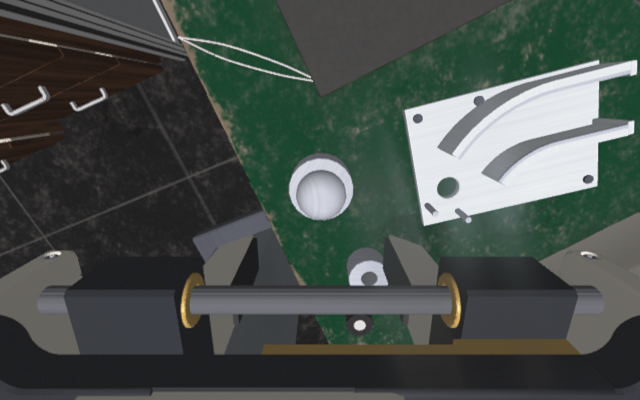

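The ball at (321,193) rests centred in the wide ring, the ring stands flat, and the gripper is clear. Handing in.

```bash
python3 -c "
from plant import bot
print(bot.close_job())"
```

```text
the job is handed in; nothing more can be done
None
```

The ball was pushed into the locating hole, lifted out and lowered held into the wide ring's bore, where the cameras last showed it centred within about 1 mm with the ring flat on the bench; I handed the job in at about 22 s, and no verdict came back.

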